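# Start the hold-down screw of a jig

## Robot

A 7-joint arm with a two-finger parallel gripper is mounted at the origin on a cart in front of the work surface, level with it; the furniture and walls round the work are solid. World frame = base frame: x ahead of the robot, y to its left, z up, the work surface at z = 0. Lengths are in m, angles in degrees, forces in N, time in s.
With the tool pointing down it reaches from about 0.35 to 0.9 m from the base axis. Payload 19.9 kg.
Tool frame: the origin (TCP) lies midway between the tips of the shut fingers; the grasp point (between the pads) lies arm.pinch_z behind it (arm.pinch_z is the distance from the TCP to the grasp point, in m); z points along the fingers, y is the line along which they close (so a half turn about z gives the same grasp; the last joint's range is limited). The gripper opens to 85 mm and grips with 20 to 120 N. Pads are 22 mm wide; open, the fingers measure 114 mm over their backs; the gripper's body (76 mm by 85 mm) begins 54 mm behind the grasp point. The pads swing forward as they close: fully open they stand 13 mm farther back than shut.
Start: joints at [73.596, 23.915, -0.59, 92.452, 0.269, 63.638, -3.037], TCP at [0.151, -0.606, 0.231] pointing down, gripper open.
Joint ranges: [-161.28, 161.28], [-22.2, 115.67], [-73.04, 71.86], [3.21, 147.25], [-68.34, 248.33], [10.77, 114.83], [-161.83, 161.83]. Speed limits (degrees/s): [108.29, 108.29, 136.94, 136.94, 172.46, 172.46, 172.46].

## Interface

Orientations are given as [roll, pitch, yaw] about the fixed x, y, z axes, in that order (R = Rz(yaw) Ry(pitch) Rx(roll)).
In Python, from cell import arm gives the robot as it stands.
- The arm moves only by the tool move_arm, never from a script. Its argument "series" is text: rows parted by semicolons, each of 6 numbers parted by spaces: the shift along the world's x, y, z in mm, then the turn, a rotation vector about the world's x, y, z in degrees. A call has 1 to 5 rows; each row is the pose to reach, as a shift and turn from the pose commanded when the call began; what a row does not reach only later rows make up. A row lasts 1/10 s, in which the tool goes at most 50 mm and 8.59 degrees, less where a joint would pass 70% of its speed; a pose out of reach is approached as far as the arm can. A call with a gripper value outside its range is refused whole. "hand" is the opening in per cent of the stroke, from 0 (shut) to 100 (fully open), set as the call begins (left out, the last holds). The fingers move at their own pace and stop on an object; "force" is the grip in N (left out, the last holds). Time passes only in rows, so rows that repeat a pose let the fingers close. It gives the time, the measured TCP pose, the force, the opening and the grip force at its end, in the units of the state.
- arm.get_state(): the state, without advancing time (a new reading comes with each control period).
- arm.snapshot(name): name is "side" or "top" or "wrist"; returns (picture, depth): 384x512x3 uint8, red, green, blue; 384x512 float32, m along the optical axis (not along the pixel's ray), 0 where there is no reading.
- arm.get_calibration(name): a dict with "fx", "fy", "cx", "cy" (pixels), "dist" ([k1, k2, p1, p2, k3] as OpenCV has them; the pictures are not rectified), "R" (3x3) and "t" (3): a world point X has camera coordinates R X + t; the wrist camera has in their place "hand_eye" (4x4, takes a point from camera to tool coordinates, whose origin is the TCP and whose axes are the flange's). Camera axes: x right, y down, z forward; pixel columns grow to the right and rows downward; lengths in m; the calibration is good to about 2 mm. A picture is of the moment at which its call begins: read the wrist's pose just before it. get_calibration takes no time and is no camera call.
- arm.job_done(): hands the job in; it is judged then, once.
The state is a dict: "time": time; "joint_pos": joint angles; "qd": joint speeds; "joint_torque": joint torques, N m; "ee_pos": TCP position; "tool_rot": TCP orientation; "ft_force": force on the tool from outside, world axes, zero at the start; "moment": the same for the moment, N m; "grip_width": finger opening in m; "gripper_force": force on a finger pad.
Only numpy, scipy, OpenCV 4.12 (cv2) and the standard library are available. Lean on these libraries where they do the work, as an engineer would, in place of code of your own. Each camera call takes 0.05 s, during which the arm holds its last target. There are 200 camera calls.

## Task

Start the thumbscrew of the hold-down jig by hand: it stands in its boss but its thread has not caught. Turn it backward (anticlockwise seen from above) until you feel it drop into the thread start, then turn it forward (clockwise) one full turn, re-gripping as needed, and finish still gripping its head, holding it still in the started thread. Leave the loose things round the jig alone.

Things in the scene. Friction and masses are not known exactly. Their poses are not given: they have to be found in the camera images.
- jig: Hold-down jig fixed to the bench: base plate 150 x 110 x 14 mm, column behind, arm that carries a steel boss (upright cylinder, 40 mm across, top 85 mm above the bench) over a wood offcut. Only the screw is higher than the boss top. Origin: on the bench below the boss axis; z up, x toward the column. The plate reaches from x = -45 to +105 mm, y = -55 to +55 mm.
- jig_mark (a point): Middle of the dark groove mark on the boss top, 18 mm from the boss axis on the jig's -x side. The thread start is here: the screw drops when the nib under its head faces this mark.
- thumb_head: Dark steel screw head: upright paddle 34 long (its x) x 12 thick (its y) x 30 mm high on a 28 mm round flange, underside 19 mm below the origin, nib on its -x side. Origin: paddle centre, on the screw and boss axis, z up; starts 124 mm above the bench. Yaw equals the jig's when the nib faces the mark. Grip across the 12 mm from above, fingertips about 8 mm below the centre.
- screw_turn (a joint): Angle of the screw, rad, growing clockwise seen from above (forward). 0: nib faces the mark (thread start). Starts between 0.5 and 1.35, so the drop comes within a quarter turn backward; the start is open from about +0.28, it drops fully from about +0.15, and a stop blocks backward turning at about -0.15. A full turn is 6.28. Friction 0.02 N m.
- screw_drop (a joint): How far the screw has sunk, m: 0 while it rests on the flat land in the boss (any angle but the thread start), 0.006 once dropped into the start, then 8 mm more per forward turn (right-hand, 1 mm axial play): 0.014 after one turn. Lifts at most 3 mm off the land. Weighs 0.13 kg, sinks by itself if not held up; pressing it down with 5 N does no harm.
- sanding_block: Loose brown sanding block, 46 x 76 x 26 mm, on the bench to the +y side of the jig; origin at the centre of its underside. Leave alone.
- marker: Loose felt marker, 17 x 128 x 17 mm, lying on the bench on the -y side of the jig; origin at the centre of its underside, length along its y. Leave alone.
- brass_gauge: Loose brass ring gauge, 32 mm across, 9 mm high, on the bench on the -x side of the jig; origin at the centre of its underside. Leave alone.

How it is judged (in metres and radians):
On the way:
1. the screw was turned backward and has dropped into the thread start (value of joint screw_turn below 0.32 rad and value of joint screw_drop above 0.0045 m), for 0.1 s.
At the end, for the whole second after the job is handed in: The screw has been turned forward one turn in its thread (screw_turn 5.65 to 6.95 rad, sunk 11.5 to 16.5 mm), stands still (below 0.15 rad/s) and the fingers still grip its head (more than 1.5 N) (value of joint screw_turn between 5.65 and 6.95 rad and value of joint screw_drop between 0.0115 and 0.0165 m and contact force between the fingers and thumb_head above 1.5 N and velocity of joint screw_turn between -0.15 and 0.15 rad/s); the arm keeps its last pose, push and grip.
It fails at once if the screw was turned forward before it had dropped (value of joint screw_drop below 0.003 m and value of joint screw_turn above 1.75 rad).
It fails at once if the screw was driven well past one turn (value of joint screw_turn above 7.4 rad).
It fails at once if a loose thing beside the jig was disturbed (distance of any of sanding_block, marker, brass_gauge from where it was at the start of the episode above 0.02 m).
It also fails if it takes over 67 s, if anything falls off the work surface, if the arm or the gripper's body presses on something with over 40 N, if the wrist force passes 120 N, or if a joint passes its speed limit or range.

## Working session

There is one attempt and no reset: what is moved stays moved. The work goes in short steps, Python scripts to look and compute and a tool call to move; the robot and the scene stay as the last step left them, time stands still between calls to the robot, and variables do not carry over. Pictures are saved under pics/ and viewed, at most 10 in all, crops included, and the job is handed in when it is done.

Besides the shell and the picture viewer there is one more tool, called after "Request:" as name(argument=value, ...) on one line, values as JSON. move_arm: Moves the arm, as the interface text tells. Its arguments: {"type":"object","properties":{"series":{"type":"string"},"hand":{"type":"number"},"force":{"type":"number"}},"required":["series"]}

```bash
mkdir -p pics; ls; python3 - <<'E'
from cell import arm
import cv2,numpy as np
s=arm.get_state();print(s, arm.pinch_z)
for n in("top","side"):
    p,d=arm.snapshot(n);cv2.imwrite(f"pics/{n}0.png",p[:,:,::-1]);np.save(f"pics/{n}0d.npy",d)
    c=arm.get_calibration(n);print(n,{k:np.round(v,4).tolist() for k,v in c.items()})
print(arm.get_calibration("wrist"))
E
```

```text
pics
{'time': 0.0, 'joint_pos': array([73.5951366 , 23.94925946, -0.59145034, 92.48534287,  0.2704655 ,
       63.64050694, -3.03611373]), 'qd': array([-0.04458883,  0.00469825, -0.00830453, -0.01440721, -0.07764503,
       -0.01870648,  0.00882717]), 'joint_torque': array([ 2.02028423e-03, -8.64438629e+01,  6.79736752e-01, -4.34901989e+01,
        1.91250670e-02,  7.49146042e-03,  2.95421160e-05]), 'ee_pos': array([ 0.1513953 , -0.60601454,  0.23064824]), 'tool_rot': array([-1.79926488e+02,  6.00882655e-03,  1.40296846e+01]), 'ft_force': array([-0.63405024, -0.73584837, -0.60707447]), 'moment': array([ 0.01780802, -0.0053947 , -0.01279551]), 'gripper_force': 0.0, 'grip_width': 0.08568915620878684} 0.0187
top {'fx': 479.9352, 'fy': 479.9352, 'cx': 251.4153, 'cy': 186.1319, 'dist': [0.0061, 0.0, 0.0, 0.0, 0.0], 'R': [[-0.0095, -1.0, 0.0007], [-0.9824, 0.0092, -0.1866], [0.1866, -0.0024, -0.9824]], 't': [0.0178, 0.5166, 0.9851]}
side {'fx': 375.0324, 'fy': 375.0324, 'cx': 264.5707, 'cy': 195.5226, 'dist': [-0.0352, 0.0, 0.0, 0.0, 0.0], 'R': [[-0.9906, -0.1353, -0.0193], [-0.076, 0.6627, -0.745], [0.1136, -0.7366, -0.6668]], 't': [0.5174, 0.119, 0.8738]}
{'fx': 273.3494504098585, 'fy': 273.3494504098585, 'cx': 253.25432750533722, 'cy': 190.30146308960462, 'dist': array([-0.0294566,  0.       ,  0.       ,  0.       ,  0.       ]), 'hand_eye': array([[-4.40998578e-04, -9.54255755e-01, -2.98991235e-01,
         7.51869271e-02],
       [ 9.99999747e-01, -2.54062805e-04, -6.64091615e-04,
        -4.01794740e-04],
       [ 5.57750694e-04, -2.98991452e-01,  9.54255626e-01,
        -1.43078532e-01],
       [ 0.00000000e+00,  0.00000000e+00,  0.00000000e+00,
         1.00000000e+00]])}
```

View pics/top0.png

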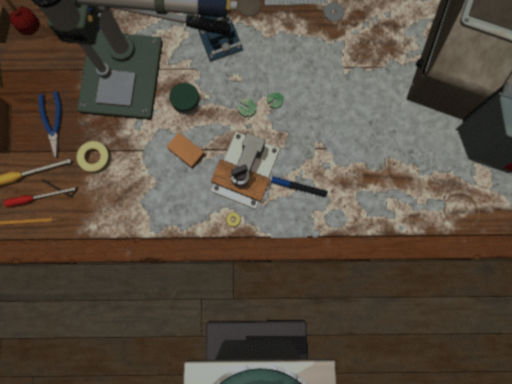

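View pics/side0.png

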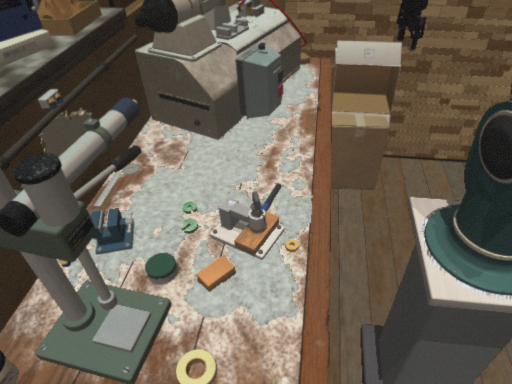

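The top view shows the jig boss and screw near (240,176). The jig's column is up and to the right at about (255,145), the sanding block is at (185,149), the marker at (300,186) and the gauge at (233,218). In the side view the screw head is near (256,200).

```bash
cat > h.py <<'E'
from cell import arm
import numpy as np,cv2
from scipy.spatial.transform import Rotation as Ro
def cam(n,s=None):
    c=arm.get_calibration(n);K=np.array([[c["fx"],0,c["cx"]],[0,c["fy"],c["cy"]],[0,0,1]])
    if "R" in c: R=np.array(c["R"]);t=np.array(c["t"])
    else:
        T=np.eye(4);T[:3,:3]=Ro.from_euler("xyz",s["tool_rot"],degrees=True).as_matrix();T[:3,3]=s["ee_pos"]
        W=np.linalg.inv(T@c["hand_eye"]);R=W[:3,:3];t=W[:3,3]
    return K,np.array(c["dist"],float),R,t
def onplane(C,uv,z):
    K,D,R,t=C;uv=np.float64(uv).reshape(-1,1,2)
    r=np.c_[cv2.undistortPoints(uv,K,D).reshape(-1,2),np.ones(len(uv))]@R
    o=-R.T@t;return o+r*((z-o[2])/r[:,2])[:,None]
def cloud(C,d):
    K,D,R,t=C;v,u=np.mgrid[:d.shape[0],:d.shape[1]]
    x=cv2.undistortPoints(np.float64(np.stack([u,v],-1)).reshape(-1,1,2),K,D).reshape(-1,2)
    P=np.c_[x,np.ones(len(x))]*d.reshape(-1,1)
    return ((P-t)@R).reshape(*d.shape,3)
E
python3 - <<'E'
from h import *
C=cam("top");d=np.load("pics/top0d.npy");P=cloud(C,d)
sub=P[120:230,200:290];print(np.round(sub[...,2].max(),3))
for lo,hi in((.1,.15),(.078,.092),(.05,.078),(.008,.02)):
    m=(sub[...,2]>lo)&(sub[...,2]<hi);q=sub[m];print(lo,len(q),q.mean(0).round(4),q.min(0).round(3),q.max(0).round(3))
m=np.uint8((P[...,2]>.007)&(P[...,2]<.08));m[:, :200]=0;m[:,290:]=0;m[:120]=0;m[215:]=0
c=max(cv2.findContours(m,0,2)[0],key=cv2.contourArea);pts=P[c[:,0,1],c[:,0,0]]
print(cv2.minAreaRect(np.float32(pts[:,:2]*1000)))
im=cv2.imread("pics/top0.png")[125:235,165:335];cv2.imwrite("pics/t0z.png",cv2.resize(im,None,fx=4.5,fy=4.5,interpolation=2))
print(onplane(C,[[240,172]],.139))
E
```

```text
1.064
0.1 185 [0.5309 0.0373 0.1269] [0.52  0.022 0.103] [0.548 0.056 0.142]
0.078 474 [0.5736 0.02   0.081 ] [ 0.515 -0.013  0.078] [0.624 0.057 0.089]
0.05 265 [0.5776 0.0162 0.0732] [ 0.514 -0.015  0.051] [0.627 0.056 0.078]
0.008 1575 [0.5554 0.0186 0.0139] [ 0.434 -0.072  0.008] [0.65  0.128 0.02 ]
((561.5591430664062, 26.20409393310547), (119.65271759033203, 150.22140502929688), 67.62218475341797)
[[0.52817008 0.03538046 0.139     ]]
```

View pics/t0z.png

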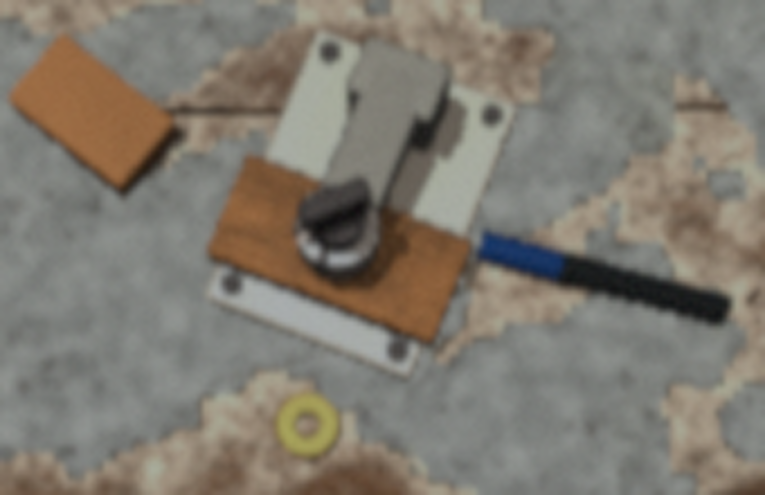

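The screw head is at about (0.53, 0.037). Jig yaw is about −22° and paddle yaw about −61°, so screw_turn is about 0.7. The plan is to grip with tool yaw 119°, which leaves joint 7 room, then look from near with the wrist camera.

Request:
move_arm(series="25 42 4 0 0 8;50 84 8 0 0 16;75 126 12 0 0 24;100 168 16 0 0 32;125 210 20 0 0 40", hand=100, force=30)

```text
time: 0.6
ee_pos: [0.277, -0.3944, 0.2513]
tool_rot: [-180.0, 0.0, 54.4]
ft_force: [1.1, 0.0, 0.4]
grip_width: 0.0853
gripper_force: 0.0
```

Request:
move_arm(series="25 42 0 0 0 8;50 84 0 0 0 16;75 126 0 0 0 24;100 168 0 0 0 32;125 210 0 0 0 40")

```text
time: 1.1
ee_pos: [0.4019, -0.1845, 0.2514]
tool_rot: [-180.0, 0.0, 94.3]
ft_force: [1.2, -0.9, 0.6]
grip_width: 0.0854
gripper_force: 0.0
```

Request:
move_arm(series="25 42 0 0 0 8;50 84 0 0 0 16;75 126 0 0 0 25;100 168 0 0 0 25;128 222 0 0 0 25")

```text
time: 1.6
ee_pos: [0.5252, 0.0274, 0.2511]
tool_rot: [-180.0, 0.0, 119.0]
ft_force: [1.4, -1.6, 0.4]
grip_width: 0.0853
gripper_force: 0.0
```

```bash
python3 - <<'E'
from h import *
s=arm.get_state();print(s["ee_pos"],s["tool_rot"],s["joint_pos"].round(1))
p,d=arm.snapshot("wrist");cv2.imwrite("pics/w1.png",p[:,:,::-1]);np.save("pics/w1d.npy",d)
C=cam("wrist",s);P=cloud(C,d);z=P[...,2]
for lo,hi in((.132,.148),(.08,.09)):
    m=(z>lo)&(z<hi)&(np.hypot(P[...,0]-.53,P[...,1]-.037)<.03);q=P[m]
    print(lo,len(q),q.mean(0).round(4),cv2.minAreaRect(np.float32(q[:,:2]*1000)))
E
```

```text
[0.52521063 0.0274081  0.2511457 ] [-1.79992774e+02  9.74166840e-03  1.18999910e+02] [ 28.   16.5 -40.8 104.2  12.   63.7  12. ]
0.132 399 [0.5326 0.0392 0.1383] ((533.2265625, 38.57145690917969), (12.127165794372559, 32.90755081176758), 22.80728530883789)
0.08 404 [0.5298 0.0431 0.085 ] ((536.1748657226562, 39.25311279296875), (45.148468017578125, 38.39604187011719), 13.097831726074219)
```

View pics/w1.png

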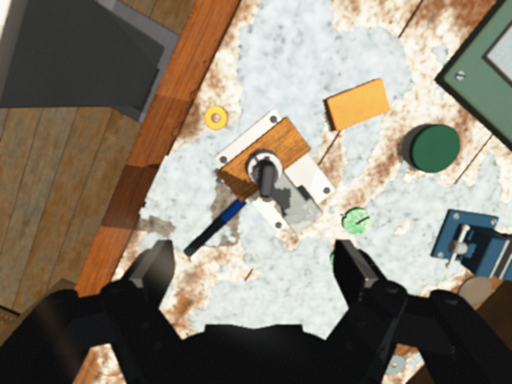

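The wrist view shows the paddle at (266,178), the plate screws at (222,159), (273,119), (327,191) and (278,225), and the gauge, block and marker all clear. The paddle rectangle measures 12.1 x 32.9 mm, as it should, with yaw −67°, centred at (0.533, 0.0386). I'll check the jig yaw from the plate screws.

```bash
python3 - <<'E'
from h import *
s=arm.get_state();C=cam("wrist",s)
q=onplane(C,[[222,159],[273,119],[327,191],[278,225]],.015)[:,:2]*1000
print(q.round(1),q.mean(0)); 
for a,b in((0,3),(1,2),(1,0),(2,3)): v=q[b]-q[a];print(np.degrees(np.arctan2(v[1],v[0])),np.hypot(*v))
E
```

```text
[[485.8  18.3]
 [520.5 100.4]
 [641.   51.5]
 [606.3 -29.9]] [563.43030071  35.09194522]
-21.787892692091788 129.78304879055455
-22.113170683461416 130.03364342396208
-112.9097510726562 89.17126212884259
-113.08007710848005 88.43844035687667
```

Request:
move_arm(series="4 6 -20 0 0 -3;8 11 -50 0 0 -6;8 11 -80 0 0 -6;8 11 -105 0 0 -6;8 11 -120 0 0 -6")

```text
time: 2.15
ee_pos: [0.5316, 0.0369, 0.1293]
tool_rot: [-179.9, -0.1, 113.0]
ft_force: [0.7, 0.3, 0.3]
grip_width: 0.085
gripper_force: 0.0
```

Request:
move_arm(series="0 0 -7 0 0 0;0 0 -14 0 0 0;0 0 -14 0 0 0")

```text
time: 2.45
ee_pos: [0.5326, 0.037, 0.1172]
tool_rot: [-180.0, 0.0, 113.0]
ft_force: [0.3, 0.5, -0.1]
grip_width: 0.0857
gripper_force: 0.0
```

```bash
python3 - <<'E'
from h import *
s=arm.get_state();print(s["ee_pos"],s["tool_rot"])
p,d=arm.snapshot("wrist");cv2.imwrite("pics/w2.png",p[:,:,::-1])
C=cam("wrist",s);P=cloud(C,d);z=P[...,2]
m=(z>.132)&(z<.148)&(np.hypot(P[...,0]-.533,P[...,1]-.038)<.03);q=P[m]
print(len(q),q.mean(0).round(4),cv2.minAreaRect(np.float32(q[:,:2]*1000)))
E
```

```text
[0.53256429 0.03695622 0.11723628] [-1.79996001e+02  4.66010917e-03  1.13017298e+02]
1310 [0.5323 0.0408 0.1382] ((533.3165283203125, 38.99279022216797), (11.606298446655273, 33.14371109008789), 22.76556968688965)
```

View pics/w2.png

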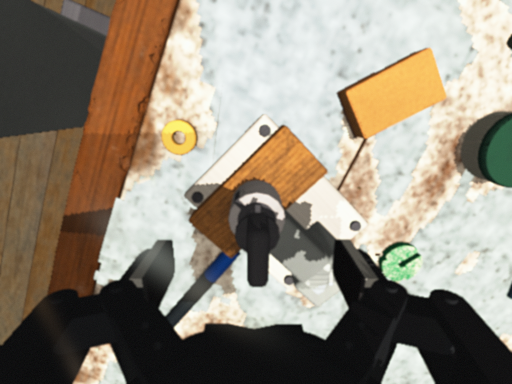

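The paddle, at column 258, sits between the fingers, whose midpoint is near column 254. I'll trim the position and close.

Request:
move_arm(series="1 2 -1 0 0 0;1 2 -1 0 0 0;1 2 -1 0 0 0;1 2 -1 0 0 0;1 2 -1 0 0 0", hand=0, force=30)

```text
time: 3.0
ee_pos: [0.5335, 0.039, 0.1164]
tool_rot: [180.0, 0.0, 113.0]
ft_force: [2.9, 1.3, 1.3]
grip_width: 0.0124
gripper_force: 1.8
```

Request:
move_arm(series="0 0 0 0 0 0;0 0 0 0 0 0;0 0 0 0 0 0")

```text
time: 3.3
ee_pos: [0.5338, 0.0391, 0.1164]
tool_rot: [180.0, 0.0, 113.0]
ft_force: [2.9, 1.0, 1.2]
grip_width: 0.011
gripper_force: 33.9
```

Request:
move_arm(series="0 0 0 0 0 7;0 0 0 0 0 14;0 0 -0.5 0 0 21;0 0 -0.5 0 0 28;0 0 -0.5 0 0 33")

```text
time: 3.8
ee_pos: [0.5333, 0.0387, 0.1157]
tool_rot: [-180.0, -0.0, 146.3]
ft_force: [0.9, -0.9, -0.4]
grip_width: 0.0111
gripper_force: 33.7
```

Request:
move_arm(series="0 0 0 0 0 4;0 0 -0.5 0 0 8;0 0 -0.5 0 0 11;0 0 -0.5 0 0 11")

```text
time: 4.2
ee_pos: [0.5332, 0.0385, 0.1149]
tool_rot: [-180.0, -0.0, 157.1]
ft_force: [1.0, -2.6, -0.7]
grip_width: 0.0113
gripper_force: 33.5
```

Request:
move_arm(series="0 0 -1 0 0 0;0 0 -2 0 0 0;0 0 -3 0 0 0;0 0 -3 0 0 0")

```text
time: 4.6
ee_pos: [0.5332, 0.0386, 0.112]
tool_rot: [-179.9, -0.0, 157.0]
ft_force: [-0.8, -6.0, -1.5]
grip_width: 0.0111
gripper_force: 33.5
```

There's no vertical resistance, so it is sinking into the start. I'll keep lowering until it bottoms.

Request:
move_arm(series="0 0 -0.5 0 0 0;0 0 -1 0 0 0;0 0 -1.5 0 0 0;0 0 -2 0 0 0;0 0 -2 0 0 0")

```text
time: 5.1
ee_pos: [0.5333, 0.0386, 0.1103]
tool_rot: [-179.9, 0.0, 157.0]
ft_force: [-1.4, -5.4, 5.2]
grip_width: 0.0113
gripper_force: 34.4
```

It has dropped: about 6 mm of sink, and it bottomed with +5 N upward. I'll check the joints before turning forward.

```bash
python3 -c "
from h import *
s=arm.get_state();print(s['joint_pos'].round(1),s['moment'].round(2),s['ee_pos'])"
```

```text
[ 28.4  30.7 -45.3 110.   27.9  50.9  35.9] [-1.49  0.65 -0.  ] [0.53334851 0.03859447 0.11028412]
```

Request:
move_arm(series="0 0 0 0 0 -7;0 0 -0.2 0 0 -14;0 0 -0.4 0 0 -21;0 0 -0.6 0 0 -28;0 0 -0.8 0 0 -35")

```text
time: 5.6
ee_pos: [0.5337, 0.0391, 0.1097]
tool_rot: [180.0, 0.0, 121.7]
ft_force: [1.4, -3.1, 1.1]
grip_width: 0.0111
gripper_force: 34.0
```

Request:
move_arm(series="0 0 -0.2 0 0 -8;0 0 -0.4 0 0 -16;0 0 -0.5 0 0 -24;0 0 -0.7 0 0 -32;0 0 -0.9 0 0 -40")

```text
time: 6.1
ee_pos: [0.5344, 0.0394, 0.109]
tool_rot: [179.9, -0.0, 81.7]
ft_force: [5.7, -2.0, -1.1]
grip_width: 0.0108
gripper_force: 33.6
```

Request:
move_arm(series="0 0 -0.2 0 0 -8;0 0 -0.4 0 0 -16;0 0 -0.5 0 0 -24;0 0 -0.7 0 0 -32;0 0 -0.9 0 0 -40")

```text
time: 6.6
ee_pos: [0.5351, 0.0391, 0.1083]
tool_rot: [179.9, -0.2, 41.7]
ft_force: [10.0, -3.5, -1.0]
grip_width: 0.0114
gripper_force: 33.6
```

```bash
python3 -c "
from h import *
s=arm.get_state();print(s['joint_pos'].round(1),s['moment'].round(2),s['ee_pos'])"
```

```text
[  8.1  25.  -19.1 110.7  11.1  45.9 -65.4] [-0.99 -2.04  0.1 ] [0.53511554 0.03911953 0.10827001]
```

Request:
move_arm(series="0.5 -0.2 -0.2 0 0 -8;1 -0.5 -0.4 0 0 -16;1 -0.5 -0.6 0 0 -24;1 -0.5 -0.8 0 0 -32;1 -0.5 -1 0 0 -40")

```text
time: 7.1
ee_pos: [0.5357, 0.0383, 0.1071]
tool_rot: [180.0, -0.2, 1.6]
ft_force: [6.1, -6.2, 0.2]
grip_width: 0.0113
gripper_force: 33.7
```

Request:
move_arm(series="0 0 -0.2 0 0 -8;0 0 -0.4 0 0 -16;0 0 -0.5 0 0 -24;0 0 -0.7 0 0 -32;0 0 -0.9 0 0 -40")

```text
time: 7.6
ee_pos: [0.5355, 0.0376, 0.1061]
tool_rot: [-180.0, -0.1, -38.4]
ft_force: [3.7, -10.0, 0.1]
grip_width: 0.0111
gripper_force: 33.8
```

```bash
python3 -c "
from h import *
s=arm.get_state();print(s['joint_pos'].round(1),s['moment'].round(2),s['ee_pos'],s['tool_rot'])"
```

```text
[  -6.4   24.    -1.2  111.2    0.8   44.7 -136.4] [-2.37 -1.05  0.05] [0.53552453 0.03758993 0.10614683] [-1.79954874e+02 -1.37641761e-01 -3.83771869e+01]
```

Turned about 195°, with joint 7 at −136°. I'll do a bit more, then open, back off 180° and re-grip.

Request:
move_arm(series="0 -0.5 -0.1 0 0 -6;0 -1 -0.3 0 0 -12;0 -1 -0.3 0 0 -12")

```text
time: 7.9
ee_pos: [0.5354, 0.0372, 0.1058]
tool_rot: [-179.9, -0.1, -50.3]
ft_force: [4.0, -6.5, 1.3]
grip_width: 0.0112
gripper_force: 33.9
```

Request:
move_arm(series="0 0 0 0 0 0;0 0 0 0 0 0;0 0 0 0 0 0;0 0 0 0 0 0;0 0 0 0 0 0", hand=100)

```text
time: 8.4
ee_pos: [0.5344, 0.0376, 0.1054]
tool_rot: [-180.0, 0.0, -50.0]
ft_force: [-0.4, -1.1, -0.5]
grip_width: 0.0824
gripper_force: 0.0
```

Request:
move_arm(series="0 0 0 0 0 8;0 0 0 0 0 16;0 0 0 0 0 24;0 0 0 0 0 32;0 0 0 0 0 40")

```text
time: 8.9
ee_pos: [0.5345, 0.0376, 0.1054]
tool_rot: [-180.0, 0.0, -9.6]
ft_force: [-0.2, -0.0, 0.0]
grip_width: 0.0853
gripper_force: 0.0
```

Request:
move_arm(series="0 0 0 0 0 8;0 0 0 0 0 16;0 0 0 0 0 24;0 0 0 0 0 32;0 0 0 0 0 40")

```text
time: 9.4
ee_pos: [0.5345, 0.0375, 0.1055]
tool_rot: [-180.0, -0.0, 30.3]
ft_force: [-0.9, 0.1, 0.4]
grip_width: 0.0856
gripper_force: 0.0
```

Request:
move_arm(series="0 0 0 0 0 8;0 0 0 0 0 16;0 0 0 0 0 24;0 0 0 0 0 32;0 0 0 0 0 40")

```text
time: 9.9
ee_pos: [0.5345, 0.0375, 0.1055]
tool_rot: [-180.0, -0.0, 70.3]
ft_force: [-0.4, -0.0, 0.2]
grip_width: 0.085
gripper_force: 0.0
```

Request:
move_arm(series="0 0 0 0 0 8;0 0 0 0 0 16;0 0 0 0 0 24;0 0 0 0 0 32;0 0 0 0 0 40")

```text
time: 10.4
ee_pos: [0.5345, 0.0375, 0.1054]
tool_rot: [-180.0, 0.0, 110.3]
ft_force: [-0.5, 0.2, -0.4]
grip_width: 0.0855
gripper_force: 0.0
```

Request:
move_arm(series="0 0 0 0 0 8;0 0 0 0 0 16;0 0 0 0 0 20;0 0 0 0 0 20;0 0 0 0 0 20")

```text
time: 10.9
ee_pos: [0.5345, 0.0374, 0.1054]
tool_rot: [-180.0, -0.0, 129.9]
ft_force: [-0.4, -0.1, -1.5]
grip_width: 0.0854
gripper_force: 0.0
```

```bash
python3 - <<'E'
from h import *
s=arm.get_state();print(s["ee_pos"],s["tool_rot"],s['joint_pos'].round(1))
p,d=arm.snapshot("wrist");cv2.imwrite("pics/w3.png",p[:,:,::-1])
C=cam("wrist",s);P=cloud(C,d);z=P[...,2]
m=(z>.12)&(z<.148)&(np.hypot(P[...,0]-.5345,P[...,1]-.038)<.03);q=P[m]
top=np.percentile(q[:,2],80);print(top);q=q[q[:,2]>top-.004]
print(len(q),q.mean(0).round(4),cv2.minAreaRect(np.float32(q[:,:2]*1000)))
E
```

```text
[0.53448197 0.03743796 0.10541882] [-1.79996965e+02 -5.93114252e-03  1.29869736e+02] [ 23.8  29.2 -39.  110.2  24.   48.9  12.1]
0.12868048654858058
1269 [0.532  0.0399 0.1278] ((532.8436279296875, 38.99005889892578), (11.63669204711914, 33.241031646728516), 39.15700912475586)
```

View pics/w3.png

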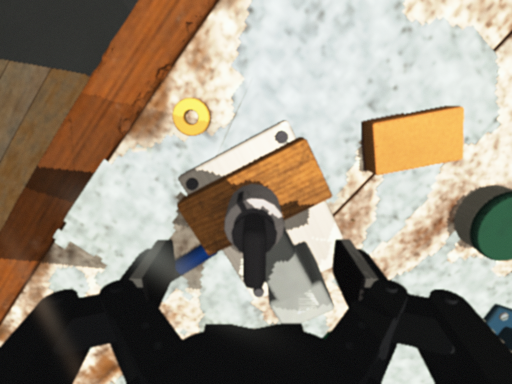

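The paddle (256,235) is aligned with the fingers. Its top is at 0.128, so it has sunk about 10.4 mm (10.6 expected at 207°). I'll re-grip.

Request:
move_arm(series="-0.5 0.5 0 0 0 0;-0.5 0.5 0 0 0 0;-0.5 0.5 0 0 0 0;-0.5 0.5 0 0 0 0;-0.5 0.5 0 0 0 0", hand=0, force=30)

```text
time: 11.45
ee_pos: [0.534, 0.0381, 0.1055]
tool_rot: [-180.0, 0.0, 130.0]
ft_force: [1.4, 0.6, 0.4]
grip_width: 0.0125
gripper_force: 1.3
```

Request:
move_arm(series="0 0 0 0 0 0;0 0 0 0 0 0;0 0 0 0 0 0")

```text
time: 11.75
ee_pos: [0.5342, 0.0381, 0.1056]
tool_rot: [180.0, 0.0, 130.0]
ft_force: [2.0, 2.3, 2.0]
grip_width: 0.0111
gripper_force: 33.8
```

Request:
move_arm(series="0 0 -0.2 0 0 -8;0 0 -0.4 0 0 -16;0 0 -0.5 0 0 -24;0 0 -0.7 0 0 -32;0 0 -0.9 0 0 -40")

```text
time: 12.25
ee_pos: [0.5344, 0.0383, 0.1047]
tool_rot: [180.0, -0.0, 89.7]
ft_force: [2.9, 2.1, -0.3]
grip_width: 0.0113
gripper_force: 33.7
```

Request:
move_arm(series="0 0 -0.2 0 0 -8;0 0 -0.4 0 0 -16;0 0 -0.5 0 0 -24;0 0 -0.7 0 0 -32;0 0 -0.9 0 0 -40")

```text
time: 12.75
ee_pos: [0.5346, 0.0383, 0.1039]
tool_rot: [180.0, -0.1, 49.7]
ft_force: [3.8, 1.6, -0.2]
grip_width: 0.0112
gripper_force: 33.6
```

Request:
move_arm(series="0 0 -0.2 0 0 -8;0 0 -0.4 0 0 -16;0 0 -0.5 0 0 -24;0 0 -0.7 0 0 -32;0 0 -0.9 0 0 -40")

```text
time: 13.25
ee_pos: [0.5348, 0.038, 0.1031]
tool_rot: [180.0, -0.1, 9.7]
ft_force: [5.4, -0.7, -0.6]
grip_width: 0.0109
gripper_force: 33.5
```

Request:
move_arm(series="0 0 -0.2 0 0 -8;0 0 -0.4 0 0 -16;0 0 -0.5 0 0 -24;0 0 -0.7 0 0 -32;0 0 -0.7 0 0 -32")

```text
time: 13.75
ee_pos: [0.5348, 0.0379, 0.1023]
tool_rot: [-180.0, -0.1, -22.3]
ft_force: [5.1, -1.7, -2.0]
grip_width: 0.0107
gripper_force: 33.5
```

Request:
move_arm(series="0 0 0 0 0 0;0 0 0 0 0 0;0 0 0 0 0 0;0 0 0 0 0 0")

```text
time: 14.15
ee_pos: [0.5348, 0.0379, 0.1023]
tool_rot: [-180.0, -0.1, -22.0]
ft_force: [5.3, -0.1, -0.5]
grip_width: 0.0111
gripper_force: 33.5
```

The tool yaw of −22° matches the jig yaw, the sink is about 14 mm, and the grip is 33 N with no motion. Handing in.

```bash
python3 -c "
from h import *
s=arm.get_state();print(s['qd'].round(2),s['gripper_force']);print(arm.job_done())"
```

```text
[-0.    0.07 -0.02 -0.04 -0.    0.03  0.06] 33.521745800971985
the job is handed in; nothing more can be done
None
```

I turned the screw back until it dropped about 6 mm, then forward one full turn with one re-grip (about 14 mm sunk), and handed in at about 14 s with the head held still at about 33 N; the hand-in returned no verdict.

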